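Close, bolt and start the board test fixture

TASK

Start the test of the circuit board in the bench test fixture: with the fingertips swing the fixture's open lid gently down until it lies fully shut, then push the bolt on the lid fully home into its keeper, and then press the large start button on the control box right in and let it come back up. Pick nothing up, keep hand and arm off the fixture apart from the fingers, leave the board in its nest, do not press the small reset button, and leave the other things on the bench where they are.

Things in the scene. Friction and masses are not known exactly. Their poses are not given: they have to be found in the camera images.
- fixture: Bench test fixture for circuit boards, fixed to the bench: grey box with black top plate, 220 (x) x 220 (y) mm, plate 50 mm above the bench. Origin: centre of its underside. It is turned up to about 0.3 rad either way. Its lid opens like a book cover about a hinge along the fixture's x axis at its +y (left) side, and shuts towards -y.
- keeper (a point): Centre of the keeper, the small steel bracket (28 mm wide, 14 mm thick) that takes the bolt, at the fixture's -y side, 50 mm to -x and 94 mm to -y of the fixture's centre; this point is 102 mm above the bench, the keeper's top 117 mm.
- lid (a joint): Angle of the lid, rad: 0 = fully shut (level, on its stop posts), 1.57 = upright, 1.75 = open stop. It starts at 1.25 to 1.62. A stiff friction hinge keeps the lid where it is left, even nearly shut: it does not fall by itself. About 4 N or less at the push point moves it; it must be pushed down all the way.
- lid_hinge (a point): Middle of the hinge line, 95 mm to +y of the fixture's centre, 82 mm above the bench. The lid, an aluminium frame with a clear window, is 180 mm wide along the hinge, 175 mm from hinge line to free edge, 12 mm thick. Its inner face lies in the hinge line; shut, its top face is 94 mm above the bench. Axes turn with the lid: -y from hinge to free edge, z out of the outer face.
- lid_push (a point): Good place to push: on the lid's outer face (on top when shut, to the fixture's left when the lid stands open), on the plain frame bar by the free edge, 150 mm from the hinge line, 30 mm to +x of the lid's middle; the bolt is on the other half of the lid. Axes as lid_hinge.
- bolt (a joint): Travel of the bolt, m: 0 = drawn back, 0.024 = fully home in the keeper (end stop). It starts at 0 to 0.004 and stays where it is left; friction about 2.5 N.
- bolt_knob (a point): Half-way up the bolt's upright steel knob, a pin 12 mm thick (15 mm at its head), on the lid's outer face, 50 mm to -x of the lid's middle. With the lid shut this point is 114 mm above the bench, the knob's top 126 mm, the lid's face 94 mm. Push the knob along the lid towards the free edge (lid's -y) to throw the bolt. Axes as lid_hinge.
- bolt_strap (a point): Top centre of the fixed strap that guides the bolt behind the knob (on the hinge side), 14 mm from the knob's drawn-back position; 22 mm wide (x), 8 mm long (y), its top 14 mm over the lid's face (108 mm above the bench when shut). Fingers that push the knob must pass above it. A like strap stands 39 mm ahead of the knob.
- control_box: Control box of the tester, fixed to the bench: low grey box 85 (x) x 130 (y) mm, 40 mm high, with two black push buttons on top. Origin: centre of its underside. It stands to the left or right of the fixture and is turned up to 0.4 rad either way.
- start (a joint): Travel of the start button, m: 0 = up, 0.006 = right in; springs back. Full travel takes about 5 N.
- start_top (a point): Centre of the top of the start button, the larger one, 32 mm across, at the box's -y end (32 mm to -y of its centre).
- reset (a joint): Travel of the reset button, m: 0 = up, 0.005 = right in. Not to be pressed.
- reset_top (a point): Centre of the top of the reset button, the smaller one, 16 mm across, at the box's +y end, 74 mm from the start button.
- board: Circuit board under test, 120 x 100 mm, parts on it up to 18 mm high, lying loose in the nest in the middle of the fixture. Origin: centre of its underside, 56 mm above the bench.
- multimeter: Hand multimeter lying on its back, blue, 190 x 92 x 50 mm, on the side of the fixture where the control box is not. Origin: centre of its underside. To be left alone.
- solder_spool: Solder spool, 54 mm across, 46 mm high, standing beyond the fixture. Origin: centre of its underside. To be left alone.
- flux_bottle: White bottle, 40 mm across, 100 mm high. Origin: centre of its underside. To be left alone.
- screw_jar: Small jar, 36 mm across, 42 mm high, just in front (-x side) of the control box. Origin: centre of its underside. To be left alone.
- screwdriver: Small screwdriver, 120 mm, lying just behind (+x side of) the control box. To be left alone.
- parts_tray: Black parts tray, 150 x 110 x 35 mm, at the left. Origin: centre of its underside. To be left alone.
- spare_board: Spare circuit board, 120 x 100 mm, at the right. Origin: centre of its underside. To be left alone.
- heatsink: Aluminium heat sink, 60 x 55 x 29 mm, at the back right. Origin: centre of its underside. To be left alone.
Things that resemble listed ones, but are neither listed nor needed, are in the scene too. What is shaped like the control_box but pink is not meant.

How it is judged:
On the way, in this order (a step that is already met when the one before it is completed fails the run):
1. the lid lies shut (value of joint lid below 0.03 rad), for 0.2 s.
2. with the lid shut, the bolt is pushed home (value of joint bolt above 0.021 m and value of joint lid below 0.03 rad), for 0.2 s.
3. with the lid shut and bolted, the start button is pressed in by the fingers (all of step 2 and value of joint start above 0.0045 m and contact force between the fingers and start above 0.5 N), for 0.05 s.
At the end, for the whole second after the job is handed in: The lid lies shut (within 0.03 rad), the bolt is home (21 mm or more of its 24 mm), the start button has been pressed (4.5 mm or more of its 6 mm) after that and is up again, the board lies in its nest (all of step 2 and value of joint each of start, reset below 0.0015 m and distance between board and fixture below 0.07 m and z of board in the frame of fixture below 0.062 m); the robot touches nothing.
It fails at once if the lid is slammed (turns shut faster than 3 rad/s) (velocity of joint lid below -3 rad/s).
It fails at once if the reset button is pressed (value of joint reset above 0.003 m).
It fails at once if the board is lifted or shifted out of its nest (z of board in the frame of fixture above 0.066 m or distance of board from where it was at the start of the episode above 0.012 m).
It fails at once if the hand or arm, other than the fingers, pushes on the fixture (contact force between the arm and fixture above 5 N).
It fails at once if something else on the bench is picked up, knocked over or displaced by more than 25 mm (distance of any of multimeter, solder_spool, flux_bottle, screw_jar, screwdriver, parts_tray, spare_board, heatsink from where it was at the start of the episode above 0.025 m or angle between any of flux_bottle, screw_jar, solder_spool's own z axis and vertical above 0.5 rad).
It also fails if it takes over 58 s, if anything falls off the work surface, if the arm or the gripper's body presses on something with over 40 N, if the wrist force passes 120 N, or if a joint passes its speed limit or range.

ROBOT

A 6-joint arm with a two-finger parallel gripper is mounted at the origin on the work surface. World frame = base frame: x ahead of the robot, y to its left, z up, the work surface at z = 0. Lengths are in m, angles in rad, forces in N, time in s.
With the tool pointing down it reaches from about 0.225 to 0.875 m from the base axis. Payload 3.4 kg.
Tool frame: the origin (TCP) lies at the very end of the fingers, on their centre line; the grasp point (between the pads) lies 19 mm behind it; z points along the fingers, y is the line along which they close (so a half turn about z gives the same grasp; the last joint's range is limited). The gripper opens to 85 mm and grips with 20 to 120 N. Pads are 22 mm wide; open, the fingers measure 114 mm over their backs; the gripper's body (76 mm by 85 mm) begins 54 mm behind the grasp point. The pads swing forward as they close: fully open they stand 13 mm farther back than shut.
Start: joints at [-1.417, 0.276, 1.505, -0, 1.361, -0.121], TCP at [0.156, -0.553, 0.231] pointing down, gripper open.
Joint ranges: [-2.89, 2.89], [-0.75, 2.08], [0.22, 2.7], [-1.18, 4.32], [0.11, 2.71], [-2.7, 2.7]. Speed limits (rad/s): [2.57, 2.57, 3.14, 3.14, 3.14, 3.14].

INTERFACE

Orientations are given as a unit quaternion [w, x, y, z].
In Python, from rig import get_state, optics, sign_off gives the robot as it stands.
- The arm moves only by the tool send_rows, never from a script. Its argument "increments" is a list of rows, each an object with "gripper": the gripper's target within -1 to 1 (shut at 1, half-way at 0, fully open at -1); "linear": the shift along the world's x, y, z in m, a list of three; "delta_rot": the turn, a rotation vector about the world's x, y, z in rad, a list of three. In form: [{"gripper": gripper, "linear": [dx, dy, dz], "delta_rot": [rx, ry, rz]}, ...]. A call has 1 to 8 rows; each row is the pose to reach, as a shift and turn from the pose commanded when the call began; what a row does not reach only later rows make up. A row lasts 1/10 s, in which the tool goes at most 50 mm and 8.59 degrees, less where a joint would pass 70% of its speed; a pose out of reach is approached as far as the arm can. A call with a gripper value outside its range is refused whole. The fingers move at their own pace and stop on an object; "newtons" is the grip in N (left out, the last holds). Time passes only in rows, so rows that repeat a pose let the fingers close. It gives the time, the measured TCP pose, the force, the opening and the grip force at its end, in the units of the state.
- get_state(): the state, without advancing time (a new reading comes with each control period).
- optics.get_image(name): name is "side" or "top" or "wrist"; returns a dict with "pixels" (420x560x3 uint8, blue, green, red), "K" (3x3 intrinsics, pixels), "rvec" (rotation vector, rad) and "tvec" (3), from world to camera coordinates, as OpenCV has them; the wrist camera has in their place "T_tool_cam" (4x4, takes a point from camera to tool coordinates, whose origin is the TCP and whose axes are the flange's). Camera axes: x right, y down, z forward; pixel columns grow to the right and rows downward; lengths in m; the calibration is good to about 2 mm. A picture is of the moment at which its call begins: read the wrist's pose just before it. There is no depth.
- sign_off(): hands the job in; it is judged then, once.
The state is a dict: "clock": time; "qpos": joint angles; "qd": joint speeds; "effort": joint torques, N m; "position": TCP position; "ee_rot": TCP orientation; "contact_force": force on the tool from outside, world axes, zero at the start; "moment": the same for the moment, N m; "width": finger opening in m; "gripper_force": force on a finger pad.
Only numpy, scipy, OpenCV 4.12 (cv2) and the standard library are available. Lean on these libraries where they do the work, as an engineer would, in place of code of your own. Each camera call takes 0.05 s, during which the arm holds its last target. There are 200 camera calls.

## Working session

There is one attempt and no reset: what is moved stays moved. The work goes in short steps, Python scripts to look and compute and a tool call to move; the robot and the scene stay as the last step left them, time stands still between calls to the robot, and variables do not carry over. Pictures are saved under pics/ and viewed, at most 10 in all, crops included, and the job is handed in when it is done.

Besides the shell and the picture viewer there is one more tool, called after "Call:" as a command line: name --argument value ..., lists and objects as JSON in quotes. send_rows: Moves the arm, as the interface text tells. Its arguments: {"type":"object","properties":{"increments":{"type":"array"},"newtons":{"type":"number"}},"required":["increments"]}

```bash
mkdir -p pics; cat > h.py <<'E'
import numpy as np,cv2
from rig import get_state,optics
def P(im):
    R=cv2.Rodrigues(np.array(im["rvec"],float))[0]; return np.array(im["K"]),R,np.array(im["tvec"],float).ravel()
def ray(im,uv,z):
    K,R,t=P(im); d=R.T@np.linalg.solve(K,[uv[0],uv[1],1]); c=-R.T@t
    return c+d*(z-c[2])/d[2]
def proj(im,X):
    return cv2.projectPoints(np.array(X,float).reshape(-1,3),np.array(im["rvec"],float),np.array(im["tvec"],float),np.array(im["K"],float),None)[0].reshape(-1,2)
E
python3 - <<'E'
from h import *
import pickle
d={n:optics.get_image(n) for n in("top","side")}
pickle.dump(d,open("d.pkl","wb"))
for n in d: cv2.imwrite(f"pics/{n}0.png",cv2.resize(d[n]["pixels"],(800,600),interpolation=cv2.INTER_CUBIC)); K,R,t=P(d[n]); print(n,-R.T@t,R[2])
print(get_state())
E
```

```text
top [ 2.62054077e-01 -4.78445211e-04  1.66544863e+00] [ 0.1673307  -0.00921825 -0.98585773]
side [ 0.37965895 -1.09827269  0.81258065] [ 0.1005581   0.83707988 -0.53775957]
{'clock': 0.1, 'qpos': array([-1.41696574e+00,  2.76538018e-01,  1.50598126e+00,  9.98202412e-06,
        1.36072247e+00, -1.21024258e-01]), 'qd': array([ 7.21830762e-04, -8.13407872e-04, -2.41112305e-03,  3.88984987e-04,
       -6.83554490e-04, -6.29316076e-05]), 'effort': array([ 9.34191157e-04, -4.17699766e+01, -2.46404171e+01, -2.51892234e-04,
        5.75427388e-03, -1.68901416e-06]), 'position': array([ 0.1559723 , -0.55295902,  0.23053272]), 'ee_rot': array([-8.24517536e-04,  9.90571511e-01,  1.36994165e-01, -8.64482417e-06]), 'contact_force': array([-0.44118365, -0.24379586,  0.01095577]), 'moment': array([ 0.00565514, -0.01513365,  0.0233796 ]), 'gripper_force': 0.0, 'width': 0.08559658722848484}
```

View pics/top0.png

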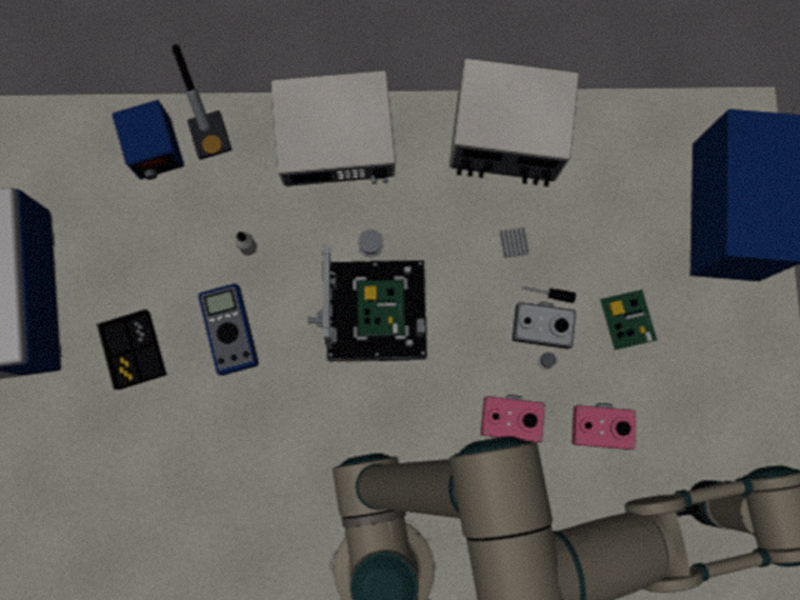

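View pics/side0.png

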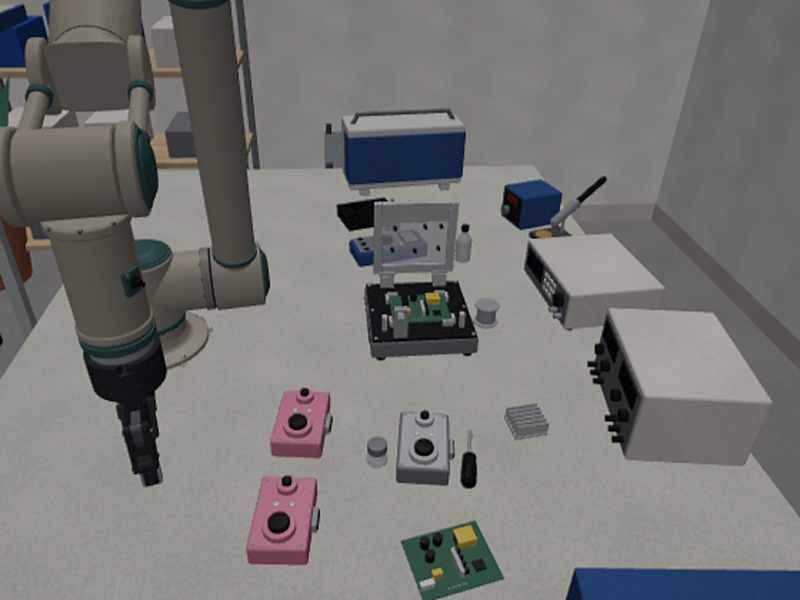

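Top view (800x600 scale): the fixture is at (377,311) and the lid stands nearly upright at (326,300), with the bolt knob at (315,320). Control-box candidates are grey (545,325), pink (513,418) and pink (604,427). By the description I choose the grey one: start is the larger button (562,325), reset the smaller (528,321). I'll check that in one close crop.

```bash
python3 - <<'E'
from h import *
import pickle
d=pickle.load(open("d.pkl","rb")); im=d["top"]["pixels"]
a=im[165:265,205:312]; b=im[195:265,345:420]
a=cv2.resize(a,None,fx=4.5,fy=4.5,interpolation=cv2.INTER_CUBIC); b=cv2.resize(b,None,fx=4,fy=4,interpolation=cv2.INTER_CUBIC)
c=np.zeros((450,800,3),np.uint8); c[:450,:481]=a[:450,:481]; c[:280,490:790]=b
cv2.imwrite("pics/crop1.png",cv2.convertScaleAbs(c,alpha=1.6))
E
```

```text
(no output)
```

View pics/crop1.png

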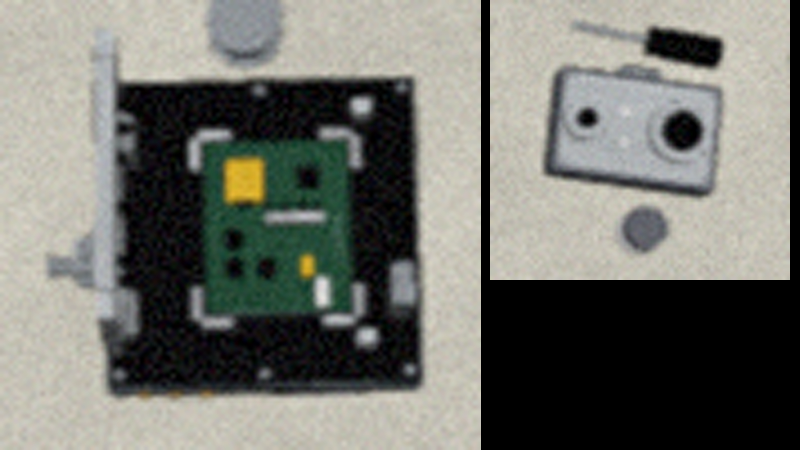

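Crop: the grey box's start button is the large black disc at (683,131), reset at (587,118). Plate corners are at (413,78), (420,386) and (110,392), and the lid bar spans (97–118, 32–318). Next I fit the poses.

```bash
cat >> h.py <<'E'
def lidpt(p,x,s,n):  # s from hinge to free edge, n out of outer face
    cx,cy,w,a=p
    y=.095-s*np.cos(a)+n*np.sin(a); z=.082+s*np.sin(a)+n*np.cos(a)
    return fx(p,x,y,z)
def fx(p,x,y,z):
    cx,cy,w=p[:3]
    return np.array([cx+np.cos(w)*x-np.sin(w)*y,cy+np.sin(w)*x+np.cos(w)*y,z])
E
python3 - <<'E'
from h import *
import pickle
from scipy.optimize import least_squares
d=pickle.load(open("d.pkl","rb")); T,S=d["top"],d["side"]
c=lambda u,v:(205+u/4.5,165+v/4.5)
s=lambda u,v:(u*.7,v*.7)
L=[(T,c(413,78),lambda p:fx(p,.11,-.11,.05)),(T,c(420,384),lambda p:fx(p,-.11,-.11,.05)),(T,c(110,390),lambda p:fx(p,-.11,.11,.05)),
(T,c(402,283),lambda p:fx(p,-.05,-.094,.114)),
(T,c(107,34),lambda p:lidpt(p,.09,.175,.006)),(T,c(107,318),lambda p:lidpt(p,-.09,.175,.006)),
(T,c(50,266),lambda p:lidpt(p,-.05,.1,.044)),
(S,s(376,203),lambda p:lidpt(p,-.09,.175,.0)),(S,s(459,203),lambda p:lidpt(p,.09,.175,.0))]
def f(p): return np.concatenate([(proj(im,g(p))[0]-u)*(np.array([1,0]) if i==6 else 1) for i,(im,u,g) in enumerate(L)])
r=least_squares(f,[.5,0,0,1.5],loss='soft_l1'); p=r.x
print(p,f(p).reshape(-1,2).round(1).tolist())
print('push',lidpt(p,.03,.15,.012),'knob',[ray(T,c(50,266),.1)])
st=ray(T,(393.25,227.75),.05);re=ray(T,(369.25,224.5),.05);print(st,re,np.linalg.norm(st-re))
print('tool hand', [ray(S,s(*q),.05) for q in((424,447),(425,415))])
print(S["K"],T["K"])
E
```

```text
[ 5.54180059e-01  1.20599220e-02 -2.62432365e-04  1.51236174e+00] [[0.4, -1.1], [0.6, 0.2], [-1.7, -0.0], [-0.0, 0.3], [0.0, -1.4], [0.2, 0.0], [-0.1, 0.0], [-1.6, 0.4], [-0.1, -0.9]]
push [0.58420583 0.11027136 0.23244479] knob [array([0.52265186, 0.15311847, 0.1       ])]
[ 0.51073262 -0.39375887  0.05      ] [ 0.52218045 -0.31935038  0.05      ] 0.0752839673457087
tool hand [array([ 0.51226357, -0.38940202,  0.05      ]), array([ 0.52400867, -0.31689775,  0.05      ])]
[[439.2140375    0.         279.61733328]
 [  0.         439.2140375  201.80688745]
 [  0.           0.           1.        ]] [[525.38402662   0.         271.82092998]
 [  0.         525.38402662 221.57365965]
 [  0.           0.           1.        ]]
```

Fit residuals are about 1 px. The fixture is at (0.554, 0.012) with yaw ≈0, the lid at 1.51 rad, and start at (0.511, -0.393). Next I close the fingers, rise, and move to the lid's outer (left) side.

Call:
send_rows --increments '[{"gripper": 1, "linear": [0.02, 0.02, 0.05], "delta_rot": [0, 0, -0.1]}, {"gripper": 1, "linear": [0.04, 0.04, 0.09], "delta_rot": [0, 0, -0.2]}, {"gripper": 1, "linear": [0.07, 0.08, 0.12], "delta_rot": [0, 0, -0.275]}, {"gripper": 1, "linear": [0.1, 0.12, 0.12], "delta_rot": [0, 0, -0.275]}, {"gripper": 1, "linear": [0.13, 0.16, 0.12], "delta_rot": [0, 0, -0.275]}, {"gripper": 1, "linear": [0.155, 0.2, 0.12], "delta_rot": [0, 0, -0.275]}, {"gripper": 1, "linear": [0.18, 0.24, 0.12], "delta_rot": [0, 0, -0.275]}, {"gripper": 1, "linear": [0.2, 0.28, 0.12], "delta_rot": [0, 0, -0.275]}]'

```text
clock: 0.9
position: [0.3563, -0.2727, 0.351]
ee_rot: [-0.0, 1.0, -0.0, 0.0]
contact_force: [0.6, -0.4, 0.4]
width: -0.0
gripper_force: 0.0
```

Call:
send_rows --increments '[{"gripper": 1, "linear": [0.025, 0.04, 0], "delta_rot": [0, 0, 0]}, {"gripper": 1, "linear": [0.05, 0.08, 0], "delta_rot": [0, 0, 0]}, {"gripper": 1, "linear": [0.075, 0.12, 0], "delta_rot": [0, 0, 0]}, {"gripper": 1, "linear": [0.1, 0.16, 0], "delta_rot": [0, 0, 0]}, {"gripper": 1, "linear": [0.125, 0.2, 0], "delta_rot": [0, 0, 0]}, {"gripper": 1, "linear": [0.15, 0.24, 0], "delta_rot": [0, 0, 0]}, {"gripper": 1, "linear": [0.175, 0.28, 0], "delta_rot": [0, 0, 0]}, {"gripper": 1, "linear": [0.2, 0.32, 0], "delta_rot": [0, 0, 0]}]'

```text
clock: 1.7
position: [0.5559, 0.0474, 0.3509]
ee_rot: [0.0, 1.0, 0.0, -0.0]
contact_force: [0.6, -1.8, 0.7]
width: -0.0002
gripper_force: 0.0
```

Call:
send_rows --increments '[{"gripper": 1, "linear": [0.01, 0.04, 0], "delta_rot": [0, 0, 0]}, {"gripper": 1, "linear": [0.02, 0.08, 0], "delta_rot": [0, 0, 0]}, {"gripper": 1, "linear": [0.028, 0.115, 0], "delta_rot": [0, 0, 0]}, {"gripper": 1, "linear": [0.028, 0.115, 0], "delta_rot": [0, 0, 0]}, {"gripper": 1, "linear": [0.028, 0.115, 0], "delta_rot": [0, 0, 0]}]'

```text
clock: 2.2
position: [0.5832, 0.1609, 0.3504]
ee_rot: [0.001, 1.0, 0.001, -0.001]
contact_force: [-0.5, 0.1, 0.4]
width: -0.0001
gripper_force: 0.0
```

Call:
send_rows --increments '[{"gripper": 1, "linear": [0, 0, -0.04], "delta_rot": [0, 0, 0]}, {"gripper": 1, "linear": [0, 0, -0.08], "delta_rot": [0, 0, 0]}, {"gripper": 1, "linear": [0, 0, -0.12], "delta_rot": [0, 0, 0]}, {"gripper": 1, "linear": [0, 0, -0.12], "delta_rot": [0, 0, 0]}, {"gripper": 1, "linear": [0, -0.01, -0.12], "delta_rot": [0, 0, 0]}, {"gripper": 1, "linear": [0, -0.02, -0.12], "delta_rot": [0, 0, 0]}, {"gripper": 1, "linear": [0, -0.03, -0.12], "delta_rot": [0, 0, 0]}, {"gripper": 1, "linear": [0, -0.03, -0.12], "delta_rot": [0, 0, 0]}]'

```text
clock: 3.0
position: [0.5845, 0.1285, 0.2334]
ee_rot: [0.0, 1.0, -0.001, 0.002]
contact_force: [0.7, 0.7, -0.1]
width: 0.0001
gripper_force: 0.0
```

```bash
python3 - <<'E'
from h import *
p=[.554,.012,0,1.5]
for a in np.arange(1.5,-.051,-.1):
    q=lidpt([.554,.012,0,a],.03,.15,.012); print(round(a,2),(q+[0,.0145,0]).round(4))
for n in("top","side"):
    im=optics.get_image(n)["pixels"]; 
    if n=="side": cv2.imwrite("pics/s1.png",cv2.resize(im[60:260,200:420],None,fx=3.5,fy=2.9,interpolation=cv2.INTER_CUBIC))
E
```

```text
1.5 [0.584  0.1229 0.2325]
1.4 [0.584  0.1078 0.2319]
1.3 [0.584  0.0929 0.2297]
1.2 [0.584  0.0783 0.2262]
1.1 [0.584  0.0642 0.2211]
1.0 [0.584  0.0506 0.2147]
0.9 [0.584  0.0377 0.207 ]
0.8 [0.584  0.0256 0.198 ]
0.7 [0.584  0.0145 0.1878]
0.6 [0.584  0.0045 0.1766]
0.5 [ 0.584  -0.0044  0.1644]
0.4 [ 0.584  -0.012   0.1515]
0.3 [ 0.584  -0.0183  0.1378]
0.2 [ 0.584  -0.0231  0.1236]
0.1 [ 0.584  -0.0266  0.1089]
-0.0 [ 0.584  -0.0285  0.094 ]
```

View pics/s1.png

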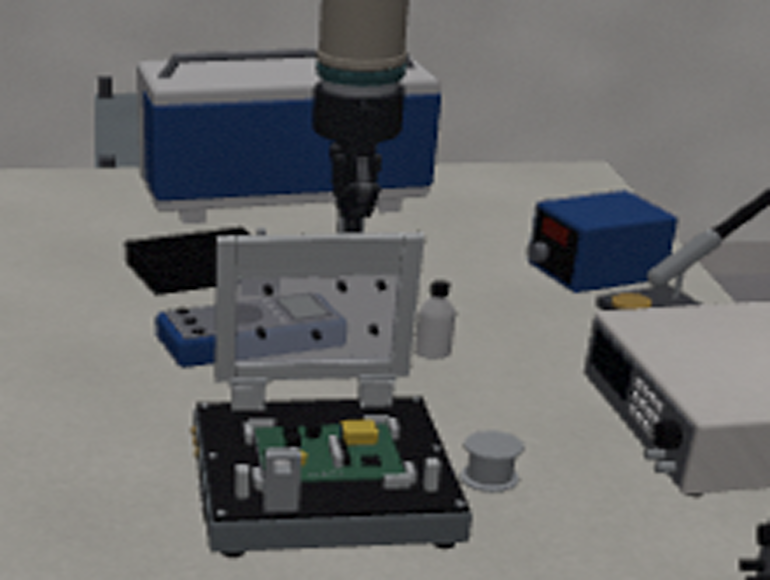

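The side view shows the fingertip just behind the free-edge bar at (350,230), clear of the bolt. Now I swing the lid along its arc.

Call:
send_rows --increments '[{"gripper": 1, "linear": [0, -0.009, 0.001], "delta_rot": [0, 0, 0]}, {"gripper": 1, "linear": [0, -0.024, 0.001], "delta_rot": [0, 0, 0]}, {"gripper": 1, "linear": [0, -0.039, -0.001], "delta_rot": [0, 0, 0]}, {"gripper": 1, "linear": [0, -0.054, -0.004], "delta_rot": [0, 0, 0]}, {"gripper": 1, "linear": [0, -0.068, -0.009], "delta_rot": [0, 0, 0]}, {"gripper": 1, "linear": [0, -0.081, -0.016], "delta_rot": [0, 0, 0]}, {"gripper": 1, "linear": [0, -0.094, -0.023], "delta_rot": [0, 0, 0]}, {"gripper": 1, "linear": [0, -0.106, -0.032], "delta_rot": [0, 0, 0]}]'

```text
clock: 3.9
position: [0.5837, 0.0226, 0.1992]
ee_rot: [0.001, 1.0, -0.0, 0.001]
contact_force: [0.9, 1.0, 3.8]
width: -0.0001
gripper_force: 1.6
```

Call:
send_rows --increments '[{"gripper": 1, "linear": [0, -0.012, -0.011], "delta_rot": [0, 0, 0]}, {"gripper": 1, "linear": [0, -0.022, -0.022], "delta_rot": [0, 0, 0]}, {"gripper": 1, "linear": [0, -0.03, -0.034], "delta_rot": [0, 0, 0]}, {"gripper": 1, "linear": [0, -0.038, -0.047], "delta_rot": [0, 0, 0]}, {"gripper": 1, "linear": [0, -0.044, -0.061], "delta_rot": [0, 0, 0]}, {"gripper": 1, "linear": [0, -0.049, -0.075], "delta_rot": [0, 0, 0]}, {"gripper": 1, "linear": [0, -0.052, -0.09], "delta_rot": [0, 0, 0]}, {"gripper": 1, "linear": [0, -0.054, -0.1], "delta_rot": [0, 0, 0]}]'

```text
clock: 4.7
position: [0.5827, -0.03, 0.0973]
ee_rot: [0.0, 1.0, -0.0, -0.001]
contact_force: [-0.0, 0.2, 2.6]
width: -0.0003
gripper_force: 1.0
```

Call:
send_rows --increments '[{"gripper": 1, "linear": [0, 0, -0.004], "delta_rot": [0, 0, 0]}, {"gripper": 1, "linear": [0, 0, -0.006], "delta_rot": [0, 0, 0]}, {"gripper": 1, "linear": [0, 0, -0.007], "delta_rot": [0, 0, 0]}, {"gripper": 1, "linear": [0, 0, -0.007], "delta_rot": [0, 0, 0]}]'

```text
clock: 5.1
position: [0.5823, -0.0299, 0.0939]
ee_rot: [0.001, 1.0, 0.0, -0.001]
contact_force: [-4.6, -1.2, 12.3]
width: -0.0001
gripper_force: 6.2
```

Call:
send_rows --increments '[{"gripper": 1, "linear": [0, 0, 0], "delta_rot": [0, 0, 0]}, {"gripper": 1, "linear": [0, 0, 0.05], "delta_rot": [0, 0, 0]}, {"gripper": 1, "linear": [0, 0, 0.1], "delta_rot": [0, 0, 0]}, {"gripper": 1, "linear": [-0.04, 0.03, 0.13], "delta_rot": [0, 0, 0]}, {"gripper": 1, "linear": [-0.08, 0.06, 0.15], "delta_rot": [0, 0, 0]}, {"gripper": 1, "linear": [-0.08, 0.06, 0.15], "delta_rot": [0, 0, 0]}, {"gripper": 1, "linear": [-0.08, 0.06, 0.15], "delta_rot": [0, 0, 0]}]'

```text
clock: 5.8
position: [0.5022, 0.0316, 0.2432]
ee_rot: [-0.0, 1.0, 0.001, 0.001]
contact_force: [0.1, -1.0, 0.0]
width: 0.0001
gripper_force: 0.0
```

```bash
python3 - <<'E'
from h import *
import pickle
s=get_state(); w=optics.get_image("wrist"); sd=optics.get_image("side"); pickle.dump((s,w,sd),open("w.pkl","wb"))
c=np.zeros((600,800,3),np.uint8)
c[:300,:400]=cv2.resize(w["pixels"],(400,300)); 
c[300:,:]=cv2.resize(sd["pixels"][170:260,230:350],(800,600))[150:450]
c[:300,400:]=cv2.resize(sd["pixels"],(400,300))
cv2.imwrite("pics/w1.png",cv2.convertScaleAbs(c,alpha=1.4)); print(s["position"],s["contact_force"],w["T_tool_cam"],w["K"])
E
```

```text
[0.50224867 0.03162096 0.24322928] [ 0.10370434 -1.03729821  0.01748789] [[-6.15121037e-04 -9.51058320e-01 -3.09010832e-01  7.88032827e-02]
 [ 9.99999793e-01 -5.26311439e-04 -3.70757349e-04 -4.95444228e-05]
 [ 1.89975925e-04 -3.09010996e-01  9.51058446e-01 -1.42743172e-01]
 [ 0.00000000e+00  0.00000000e+00  0.00000000e+00  1.00000000e+00]] [[373.65088582   0.         279.98224938]
 [  0.         373.65088582 214.01695023]
 [  0.           0.           1.        ]]
```

View pics/w1.png

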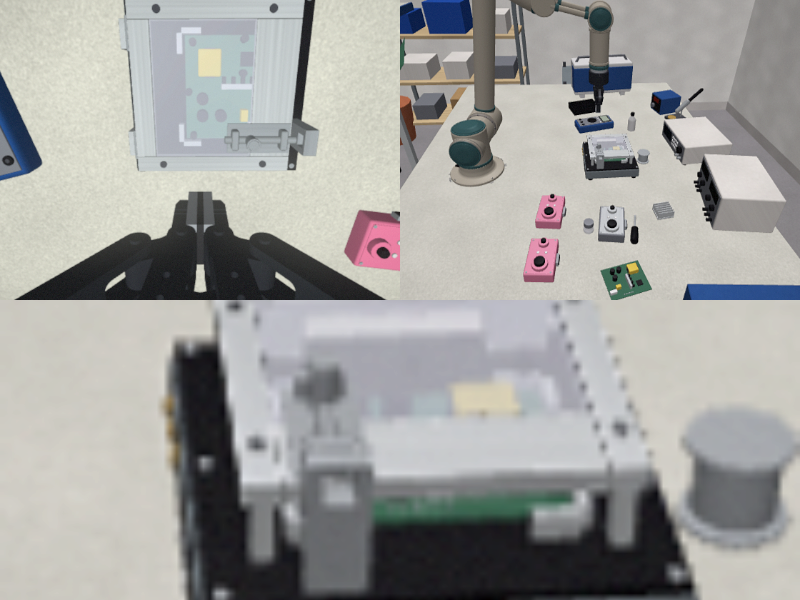

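Wrist view (upper left): the lid is shut. The bolt runs from the hinge-side strap (~236,137) past the knob (~255,137) and the forward strap (~285,140) to the keeper (~308,138). One enlarged crop should pin down the knob.

```bash
cat >> h.py <<'E'
from scipy.spatial.transform import Rotation as Ro
def wray(s,w,uv,z):
    q=s["ee_rot"]; R=Ro.from_quat([q[1],q[2],q[3],q[0]]).as_matrix(); T=np.array(w["T_tool_cam"])
    d=R@T[:3,:3]@np.linalg.solve(w["K"],[uv[0],uv[1],1]); c=R@T[:3,3]+s["position"]
    return c+d*(z-c[2])/d[2]
E
python3 - <<'E'
from h import *
import pickle
s,w,sd=pickle.load(open("w.pkl","rb"))
cv2.imwrite("pics/w2.png",cv2.resize(w["pixels"][160:235,300:450],(800,400),interpolation=cv2.INTER_CUBIC))
E
```

```text
(no output)
```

View pics/w2.png

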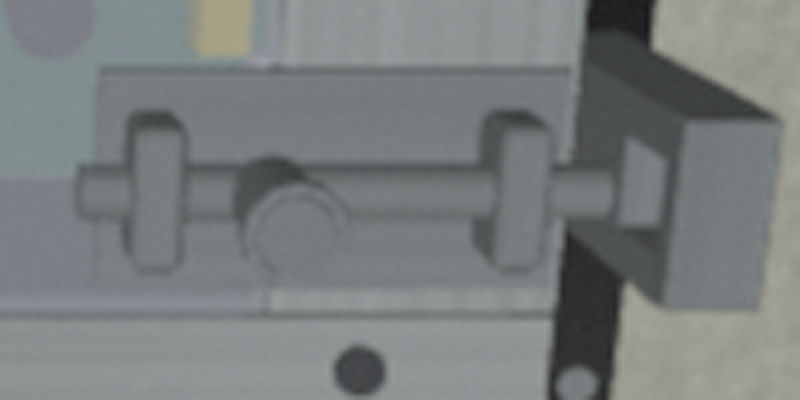

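The knob head is at (296,232) in the crop, the rear strap top at (160,200), the keeper top at (722,215).

```bash
python3 - <<'E'
from h import *
import pickle
s,w,sd=pickle.load(open("w.pkl","rb"))
for n,u,z in(("knob",(296,232),.126),("strap",(160,200),.108),("keeper",(722,215),.117),("fstrap",(525,200),.108)):
    print(n,wray(s,w,(300+u[0]*.1875,160+u[1]*.1875),z).round(4))
E
```

```text
knob [ 0.5048 -0.023   0.126 ]
strap [ 0.5044 -0.0068  0.108 ]
keeper [ 0.5048 -0.0844  0.117 ]
fstrap [ 0.5044 -0.0596  0.108 ]
```

Call:
send_rows --increments '[{"gripper": 1, "linear": [0.001, -0.016, -0.04], "delta_rot": [0, 0, 0]}, {"gripper": 1, "linear": [0.001, -0.016, -0.08], "delta_rot": [0, 0, 0]}, {"gripper": 1, "linear": [0.001, -0.016, -0.115], "delta_rot": [0, 0, 0]}, {"gripper": 1, "linear": [0.001, -0.016, -0.127], "delta_rot": [0, 0, 0]}, {"gripper": 1, "linear": [0.001, -0.016, -0.127], "delta_rot": [0, 0, 0]}, {"gripper": 1, "linear": [0.001, -0.016, -0.127], "delta_rot": [0, 0, 0]}]'

```text
clock: 6.5
position: [0.5059, 0.014, 0.1158]
ee_rot: [0.0, 1.0, -0.0, 0.001]
contact_force: [-0.1, 0.3, 1.0]
width: 0.0001
gripper_force: 0.0
```

Commanded y is 0.016. I push toward -y to about -0.022 first.

Call:
send_rows --increments '[{"gripper": 1, "linear": [0, -0.01, -0.001], "delta_rot": [0, 0, 0]}, {"gripper": 1, "linear": [0, -0.017, -0.001], "delta_rot": [0, 0, 0]}, {"gripper": 1, "linear": [0, -0.022, -0.001], "delta_rot": [0, 0, 0]}, {"gripper": 1, "linear": [0, -0.027, -0.001], "delta_rot": [0, 0, 0]}, {"gripper": 1, "linear": [0, -0.032, -0.001], "delta_rot": [0, 0, 0]}, {"gripper": 1, "linear": [0, -0.036, -0.001], "delta_rot": [0, 0, 0]}, {"gripper": 1, "linear": [0, -0.039, -0.001], "delta_rot": [0, 0, 0]}, {"gripper": 1, "linear": [0, -0.039, -0.001], "delta_rot": [0, 0, 0]}]'

```text
clock: 7.3
position: [0.5045, -0.025, 0.1145]
ee_rot: [0.0, 1.0, -0.0, 0.0]
contact_force: [1.5, 1.6, 2.1]
width: -0.0
gripper_force: 1.1
```

Call:
send_rows --increments '[{"gripper": 1, "linear": [0, -0.003, 0], "delta_rot": [0, 0, 0]}, {"gripper": 1, "linear": [0, -0.006, 0], "delta_rot": [0, 0, 0]}, {"gripper": 1, "linear": [0, -0.008, 0], "delta_rot": [0, 0, 0]}, {"gripper": 1, "linear": [0, -0.008, 0], "delta_rot": [0, 0, 0]}]'

```text
clock: 7.7
position: [0.5041, -0.0277, 0.1141]
ee_rot: [-0.005, 1.0, -0.002, -0.0]
contact_force: [1.9, 17.1, 3.2]
width: -0.0002
gripper_force: 8.0
```

17 N means the end stop. I back off, rise, and look again from the same wrist pose.

Call:
send_rows --increments '[{"gripper": 1, "linear": [0, 0.01, 0], "delta_rot": [0, 0, 0]}, {"gripper": 1, "linear": [0, 0.02, 0.01], "delta_rot": [0, 0, 0]}, {"gripper": 1, "linear": [0, 0.04, 0.05], "delta_rot": [0, 0, 0]}, {"gripper": 1, "linear": [0, 0.06, 0.09], "delta_rot": [0, 0, 0]}, {"gripper": 1, "linear": [0, 0.063, 0.129], "delta_rot": [0, 0, 0]}, {"gripper": 1, "linear": [0, 0.063, 0.129], "delta_rot": [0, 0, 0]}, {"gripper": 1, "linear": [0, 0.063, 0.129], "delta_rot": [0, 0, 0]}]'

```text
clock: 8.4
position: [0.5044, 0.0303, 0.2443]
ee_rot: [0.001, 1.0, 0.0, 0.001]
contact_force: [-0.1, 0.3, -0.6]
width: 0.0
gripper_force: 0.0
```

```bash
python3 - <<'E'
from h import *
import pickle
s=get_state(); w=optics.get_image("wrist"); pickle.dump((s,w),open("w3.pkl","wb")); print(s["position"])
cv2.imwrite("pics/w3.png",cv2.resize(w["pixels"][160:235,300:450],(800,400),interpolation=cv2.INTER_CUBIC))
E
```

```text
[0.50440511 0.03028606 0.24431701]
```

View pics/w3.png

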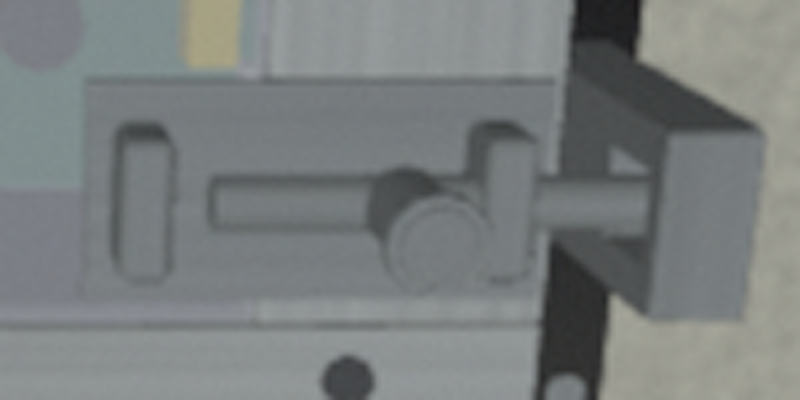

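The knob is now at (437,243), up against the forward strap, with the bolt end inside the keeper: about 21 mm moved from about 2 mm, so it is home. On to the start button.

Call:
send_rows --increments '[{"gripper": 1, "linear": [0, -0.05, 0], "delta_rot": [0, 0, 0]}, {"gripper": 1, "linear": [0, -0.1, 0], "delta_rot": [0, 0, 0]}, {"gripper": 1, "linear": [0, -0.15, 0], "delta_rot": [0, 0, 0]}, {"gripper": 1, "linear": [0, -0.2, 0], "delta_rot": [0, 0, 0]}, {"gripper": 1, "linear": [0, -0.25, 0], "delta_rot": [0, 0, 0]}, {"gripper": 1, "linear": [0, -0.3, 0], "delta_rot": [0, 0, 0]}, {"gripper": 1, "linear": [0, -0.35, 0], "delta_rot": [0, 0, 0]}, {"gripper": 1, "linear": [0.006, -0.395, 0], "delta_rot": [0, 0, 0]}]'

```text
clock: 9.25
position: [0.5082, -0.3668, 0.2409]
ee_rot: [-0.001, 1.0, -0.001, -0.002]
contact_force: [0.0, 0.6, -0.0]
width: 0.0003
gripper_force: 0.0
```

Call:
send_rows --increments '[{"gripper": 1, "linear": [0, -0.03, -0.03], "delta_rot": [0, 0, 0]}, {"gripper": 1, "linear": [0, -0.03, -0.07], "delta_rot": [0, 0, 0]}, {"gripper": 1, "linear": [0, -0.03, -0.11], "delta_rot": [0, 0, 0]}, {"gripper": 1, "linear": [0, -0.03, -0.14], "delta_rot": [0, 0, 0]}, {"gripper": 1, "linear": [0, -0.03, -0.14], "delta_rot": [0, 0, 0]}, {"gripper": 1, "linear": [0, -0.03, -0.14], "delta_rot": [0, 0, 0]}]'

```text
clock: 9.85
position: [0.5096, -0.3943, 0.1021]
ee_rot: [-0.001, 1.0, -0.0, -0.001]
contact_force: [0.7, -0.6, 0.6]
width: -0.0003
gripper_force: 0.0
```

```bash
python3 - <<'E'
from h import *
import pickle
s=get_state(); w=optics.get_image("wrist"); sd=optics.get_image("side");print(s["position"])
c=np.zeros((420,800,3),np.uint8)
c[:300,:400]=cv2.resize(w["pixels"],(400,300)); c[:400,400:]=cv2.resize(sd["pixels"][250:350,250:350],(400,400))
cv2.imwrite("pics/w4.png",cv2.convertScaleAbs(c,alpha=1.4))
E
```

```text
[ 0.50957008 -0.39425735  0.10207496]
```

View pics/w4.png

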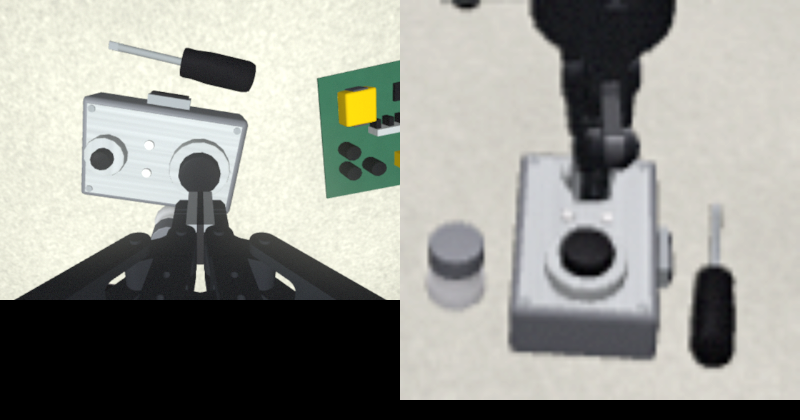

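The wrist view shows the fingertip in line with the large button (198,172), with reset well clear (102,158). I lower in small steps.

Call:
send_rows --increments '[{"gripper": 1, "linear": [0.001, 0, -0.02], "delta_rot": [0, 0, 0]}, {"gripper": 1, "linear": [0.001, 0, -0.032], "delta_rot": [0, 0, 0]}, {"gripper": 1, "linear": [0.001, 0, -0.038], "delta_rot": [0, 0, 0]}, {"gripper": 1, "linear": [0.001, 0, -0.042], "delta_rot": [0, 0, 0]}, {"gripper": 1, "linear": [0.001, 0, -0.044], "delta_rot": [0, 0, 0]}, {"gripper": 1, "linear": [0.001, 0, -0.046], "delta_rot": [0, 0, 0]}, {"gripper": 1, "linear": [0.001, 0, -0.046], "delta_rot": [0, 0, 0]}]'

```text
clock: 10.65
position: [0.5115, -0.3946, 0.0579]
ee_rot: [0.0, 1.0, -0.0, 0.0]
contact_force: [-1.8, 2.0, 2.7]
width: 0.0001
gripper_force: 1.9
```

In contact; push on.

Call:
send_rows --increments '[{"gripper": 1, "linear": [0, 0, -0.002], "delta_rot": [0, 0, 0]}, {"gripper": 1, "linear": [0, 0, -0.004], "delta_rot": [0, 0, 0]}, {"gripper": 1, "linear": [0, 0, -0.006], "delta_rot": [0, 0, 0]}, {"gripper": 1, "linear": [0, 0, -0.008], "delta_rot": [0, 0, 0]}, {"gripper": 1, "linear": [0, 0, -0.008], "delta_rot": [0, 0, 0]}]'

```text
clock: 11.15
position: [0.5117, -0.3948, 0.0556]
ee_rot: [0.001, 1.0, 0.0, 0.001]
contact_force: [-7.6, 7.1, 32.2]
width: 0.0
gripper_force: 16.2
```

32 N: that is a hard stop, but it could be the collar. I lift in steps to see the spring profile.

Call:
send_rows --increments '[{"gripper": 1, "linear": [0, 0, 0.007], "delta_rot": [0, 0, 0]}, {"gripper": 1, "linear": [0, 0, 0.007], "delta_rot": [0, 0, 0]}, {"gripper": 1, "linear": [0, 0, 0.007], "delta_rot": [0, 0, 0]}]'

```text
clock: 11.45
position: [0.5121, -0.3951, 0.057]
ee_rot: [0.001, 1.0, -0.0, 0.001]
contact_force: [0.9, 0.3, 3.7]
width: 0.0003
gripper_force: 2.1
```

Call:
send_rows --increments '[{"gripper": 1, "linear": [0, 0, 0.003], "delta_rot": [0, 0, 0]}, {"gripper": 1, "linear": [0, 0, 0.003], "delta_rot": [0, 0, 0]}, {"gripper": 1, "linear": [0, 0, 0.003], "delta_rot": [0, 0, 0]}]'

```text
clock: 11.75
position: [0.5121, -0.3951, 0.0592]
ee_rot: [0.0, 1.0, -0.0, 0.0]
contact_force: [0.8, -1.0, 1.9]
width: -0.0
gripper_force: 1.5
```

Call:
send_rows --increments '[{"gripper": 1, "linear": [0, 0, 0.01], "delta_rot": [0, 0, 0]}, {"gripper": 1, "linear": [0, 0, 0.03], "delta_rot": [0, 0, 0]}, {"gripper": 1, "linear": [0, 0, 0.03], "delta_rot": [0, 0, 0]}]'

```text
clock: 12.05
position: [0.5123, -0.3955, 0.0914]
ee_rot: [0.001, 1.0, -0.0, 0.001]
contact_force: [0.9, 0.2, 0.9]
width: -0.0002
gripper_force: 0.0
```

The spring force (~4 N at 0.057, ~2 N at 0.059, stop at 0.0556) fits full travel of 6 mm. I retreat and do a last check.

Call:
send_rows --increments '[{"gripper": 1, "linear": [0, -0.02, 0.05], "delta_rot": [0, 0, 0]}, {"gripper": 1, "linear": [-0.04, -0.04, 0.1], "delta_rot": [0, 0, 0]}, {"gripper": 1, "linear": [-0.08, -0.06, 0.14], "delta_rot": [0, 0, 0]}, {"gripper": 1, "linear": [-0.12, -0.08, 0.15], "delta_rot": [0, 0, 0]}, {"gripper": 1, "linear": [-0.15, -0.1, 0.15], "delta_rot": [0, 0, 0]}, {"gripper": 1, "linear": [-0.15, -0.1, 0.15], "delta_rot": [0, 0, 0]}, {"gripper": 1, "linear": [-0.15, -0.1, 0.15], "delta_rot": [0, 0, 0]}]'

```text
clock: 12.75
position: [0.3599, -0.4951, 0.2389]
ee_rot: [-0.0, 1.0, -0.002, -0.0]
contact_force: [-0.4, -0.2, -0.3]
width: -0.0003
gripper_force: 0.0
```

```bash
python3 - <<'E'
from h import *
t=optics.get_image("top")["pixels"]; sd=optics.get_image("side")["pixels"]
c=np.zeros((600,800,3),np.uint8)
c[:300,:400]=cv2.resize(t,(400,300)); c[300:,:400]=cv2.resize(sd,(400,300))
c[:300,400:]=cv2.resize(t[175:260,215:325],(400,300)); c[300:,400:]=cv2.resize(sd[180:260,245:350],(400,300))
cv2.imwrite("pics/f.png",cv2.convertScaleAbs(c,alpha=1.4)); print(get_state()["contact_force"])
E
```

```text
[0.0445249  0.19827858 1.06145428]
```

View pics/f.png

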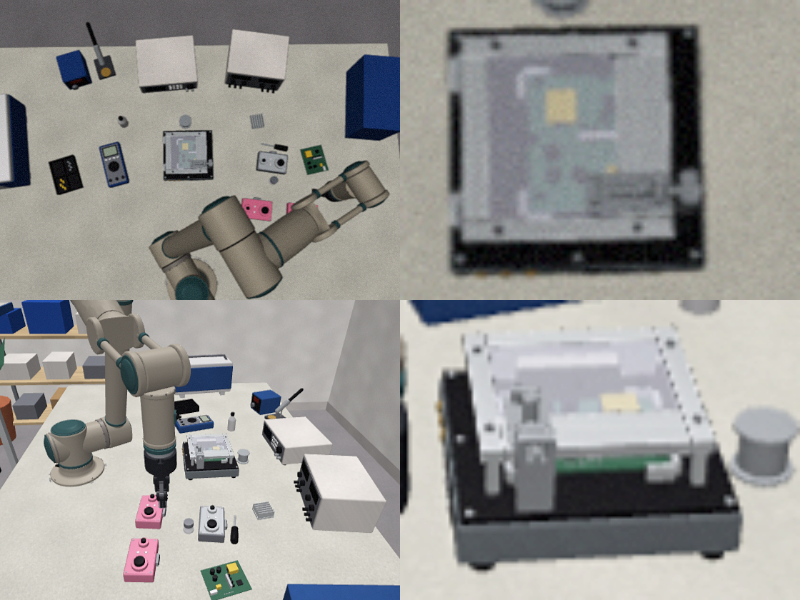

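The lid is flat on its posts, the bolt is in the keeper (685,187), nothing else has moved and the arm is clear at z 0.24. I hand in.

```bash
python3 -c "
from rig import sign_off; print(sign_off())"
```

```text
the job is handed in; nothing more can be done
None
```

I swung the lid shut, pushed the bolt home in its keeper, pressed the start button to its stop and let it back up, and handed the job in at about 13 s. The sign-off gave no verdict.

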